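# Sort the desk stationery back into its wooden box

### The job

Put the stationery away: the stapler lies flat on the floor of the wooden box, under the box's lift-out tray, and the tray sits level and fully home on its ledges in the box above it. The eraser lies flat in one compartment of the tray and the memory stick lies flat in the other, and the glue stick stands upright in the small square cup. Leave the rubber stamp and the binder clip where they are.

Things in the scene. Friction and masses are not known exactly. Their poses are not given: they have to be found in the camera images.
- box: Light-wood box, deep, no handle, fixed, 194 (x) x 116 x 60 mm high, walls 4. Origin: centre of underside, z up. Inside 186 x 108. At each end of x a step 12 deep, full width, solid to the floor, is a ledge 48 above the origin; floor between steps 162 x 108, 4 above the origin. The tray rests on both ledges with 5 mm play all round. Open the fingers only part way inside (about 60 mm).
- tray: Shallow lift-out tray of the box, loose, light wood, 150 g, 176 (x) x 98 x 24 mm, walls 4, floor 3. Origin: centre of underside, z up. A board across its middle (12 thick in x) makes two equal compartments, inside 78 (x) x 90, centres at x = +45 and -45; the board's middle 60 mm rises to 44 above the origin: the handle, pinched along x. Either way round in the box is right.
- square_cup: Open square light-wood cup, fixed to the worktop, 56 x 56 x 60 mm high, walls and floor 5 mm, inside 46 x 46 mm. Origin: centre of its underside; x and y along its sides. (Mind the wall shelf: its underside hangs 0.41 m above the back of the worktop, beyond about x = 0.7 m straight ahead of the robot.)
- stapler: Desk stapler lying on its base, loose, teal arm, 240 g, 36 wide (x) x 138 long (y) x 40 mm high. Origin: centre of underside, z up. Base 36 wide up to 7 high; from 23 to 40 up the arm is 24 wide: grip it there across x, mid-length. The arm does not move. It fits lengthways between the box's steps with 12 mm play at each end.
- glue_stick: Loose glue stick standing upright, white cap and red barrel, round, 26 mm diameter, 90 mm high, 35 g. Origin: centre of its underside, z up.
- eraser: Loose blue and white eraser lying flat, 22 mm (x) x 46 mm (y) x 13 mm high, 20 g. Origin: centre of its underside; y along its length.
- memory_stick: Loose teal memory stick with a metal plug, lying flat, 18 mm (x) x 53 mm long (y) x 9 mm high, 11 g. Origin: centre of its underside; the teal case runs from y = -14 to +27 mm, the narrower plug (12 mm wide) from -27 to -14 mm; grip the case across x.
- rubber_stamp: Rubber stamp with turned wooden handle, standing loose, 33 x 38 x 72 mm high; not part of the job, must stay where it is. Origin: centre of its underside.
- binder_clip: Small black binder clip lying loose on the worktop, 38 x 32 x 20 mm; not part of the job, must stay where it is. Origin: about the centre of its underside.
Not all that is in view belongs to the job. Leave any orange look-alike of the memory_stick alone.

How it is judged:
By the outcome, as a careful person would: the job done as asked, in the order asked, and still so for the second after the job is handed in, with the robot touching nothing.
It also fails if it takes over 112 s, if anything falls off the work surface, if the arm or the gripper's body presses on something with over 40 N, if the wrist force passes 120 N, or if a joint passes its speed limit or range.

### The arm

A 6-joint arm with a two-finger parallel gripper is mounted at the origin on a cart in front of the work surface, level with it; the furniture and walls round the work are solid. World frame = base frame: x ahead of the robot, y to its left, z up, the work surface at z = 0. Lengths are in mm, angles in rad, forces in N, time in s.
With the tool pointing down it reaches from about 350 to 775 mm from the base axis. Payload 7.3 kg.
Tool frame: the origin (TCP) lies midway between the tips of the shut fingers; the grasp point (between the pads) lies 19 mm behind it; z points along the fingers, y is the direction in which the jaws open and shut (so a half turn about z gives the same grasp; the last joint's range is limited). The gripper opens to 92 mm and grips with 3 to 60 N. Pads are 19 mm wide; open, the fingers measure 130 mm over their backs; the gripper's body (75 mm by 190 mm) begins 47 mm behind the grasp point.
Start: joints at [1.199, 0.342, 1.524, -0, 1.275, -0.146], TCP at [117.524, 511.696, 226.741] pointing down, gripper open.
Joint ranges: [-2.53, 2.53], [-0.77, 2.02], [0.04, 2.7], [-1, 4.14], [0.28, 2.66], [-3.11, 3.11]. Speed limits (rad/s): [2.57, 2.57, 3.14, 3.14, 3.14, 3.14].

### API

Orientations are given as [roll, pitch, yaw] about the fixed x, y, z axes, in that order (R = Rz(yaw) Ry(pitch) Rx(roll)).
In Python, from plant import sensors, imaging, ticket gives the robot as it stands. The module is installed in compiled form; this text tells all that it offers.
- The arm moves only by the tool arm_command, never from a script. Its argument "increments" is one flat list of numbers, 5 for each row, row after row: the closure, from 0 (fully open) to 1 (shut), then the shift along the tool's x, y, z in mm, then the turn about the tool's z in degrees. In form: [hand, dx, dy, dz, spin, hand, dx, dy, dz, spin, ...]. A call has 1 to 20 rows; each row is the pose to reach, as a shift and turn from the pose commanded when the call began, along the tool's axes at that moment; what a row does not reach only later rows make up. A row lasts 1/8 s, in which the tool goes at most 62.5 mm and 10.7 degrees, less where a joint would pass 70% of its speed; a pose out of reach is approached as far as the arm can. A call with a gripper value outside its range is refused whole. The fingers move at their own pace and stop on an object; the grip force is fixed at half the most. Time passes only in rows, so rows that repeat a pose let the fingers close. It gives the time, the measured TCP pose, the force and the opening at its end, in the units of the state.
- sensors.get_obs(): the state, without advancing time (a new reading comes with each control period).
- imaging.capture(name): name is "side" or "top"; returns the picture (384x512x3 uint8, blue, green, red); there is no depth.
- imaging.calibration(name): a dict with "fx", "fy", "cx", "cy" (pixels), "D" ([k1, k2, p1, p2, k3] as OpenCV has them; the pictures are not rectified), "world_to_cam" (4x4, takes a point from world to camera coordinates). Camera axes: x right, y down, z forward; pixel columns grow to the right and rows downward; lengths in mm; the calibration is good to about 2 mm. A picture is of the moment at which its call begins. calibration takes no time and is no camera call.
- ticket.close_job(): hands the job in, once; it reports no verdict.
The state is a dict: "time": time; "joint_positions": joint angles; "dq": joint speeds; "tau": joint torques, N m; "tool_pos": TCP position; "tcp_rot": TCP orientation; "contact_force": force on the tool from outside, world axes, zero at the start; "moment": the same for the moment, N m; "grip_width": finger opening in mm.
Only numpy, scipy, OpenCV 4.12 (cv2) and the standard library are available. Lean on these libraries where they do the work, as an engineer would, in place of code of your own. Each camera call takes 0.05 s, during which the arm holds its last target. There are 200 camera calls.

## Working session

There is one attempt and no reset: what is moved stays moved. The work goes in short steps, Python scripts to look and compute and a tool call to move; the robot and the scene stay as the last step left them, time stands still between calls to the robot, and variables do not carry over. Pictures are saved under pics/ and viewed, about 12 in all and at most 16, crops included, and the job is handed in when it is done.

Besides the shell and the picture viewer there is one more tool, called after "Request:" as name(argument=value, ...), one argument or row to a line, values as JSON. arm_command: Moves the arm, as the interface text tells. Its arguments: {"type":"object","properties":{"increments":{"type":"array","items":{"type":"number"}}},"required":["increments"]}

```bash
mkdir -p pics; cat > h.py <<'E'
import numpy as np, cv2
from plant import sensors, imaging, ticket
def cal(n):
    c=imaging.calibration(n); K=np.array([[c['fx'],0,c['cx']],[0,c['fy'],c['cy']],[0,0,1.]])
    return K,np.array(c['D'],float),np.array(c['world_to_cam'])
def ray(n,u,v,z):
    K,D,T=cal(n); p=cv2.undistortPoints(np.array([[[u,v]]],float),K,D)[0,0]
    R,t=T[:3,:3],T[:3,3]; o=-R.T@t; d=R.T@np.array([p[0],p[1],1]); return (o+d*(z-o[2])/d[2])[:2].round(1)
def proj(n,P):
    K,D,T=cal(n); return cv2.projectPoints(np.array(P,float).reshape(-1,1,3),cv2.Rodrigues(T[:3,:3])[0],T[:3,3],K,D)[0][:,0].round(1)
def snap(n,f,crop=None,k=1):
    im=imaging.capture(n)
    if crop: x,y,w,h=crop; im=im[y:y+h,x:x+w]
    cv2.imwrite('pics/'+f,cv2.resize(im,None,fx=k,fy=k,interpolation=cv2.INTER_CUBIC))
E
python3 - <<'E'
from h import *
snap('top','t0.png',k=1.56); snap('side','s0.png',k=1.56)
for n in('top','side'):
    K,D,T=cal(n); print(n,K.round(1).tolist(),D,(-T[:3,:3].T@T[:3,3]).round(0),T[:3,:3].round(2).tolist())
o=sensors.get_obs(); print(o)
E
```

```text
top [[478.3, 0.0, 251.3], [0.0, 478.3, 194.3], [0.0, 0.0, 1.0]] [-0.10297669  0.          0.          0.          0.        ] [ 284. -109. 1378.] [[-0.01, -1.0, -0.0], [-0.99, 0.01, -0.17], [0.17, 0.0, -0.99]]
side [[365.3, 0.0, 252.3], [0.0, 365.3, 190.6], [0.0, 0.0, 1.0]] [-0.03264048  0.          0.          0.          0.        ] [205. 448. 608.] [[-0.85, -0.53, 0.02], [-0.38, 0.58, -0.72], [0.37, -0.62, -0.69]]
{'time': 0.1, 'joint_positions': array([ 1.19898040e+00,  3.42592353e-01,  1.52489551e+00, -9.12063020e-06,
        1.27544600e+00, -1.45992978e-01]), 'dq': array([ 0.00041268, -0.00052708, -0.00434709, -0.00058919, -0.00172385,
       -0.00041356]), 'tau': array([ 2.16219378e-03, -4.32011318e+01, -2.44696623e+01,  7.21578137e-02,
        5.26142085e-02, -3.24931693e-05]), 'tool_pos': array([117.39487443, 511.3305301 , 226.15504956]), 'tcp_rot': array([-3.14026444e+00, -1.86482762e-04,  2.91577224e+00]), 'contact_force': array([-0.1110626 ,  0.19084706,  0.32948387]), 'moment': array([-0.01457644, -0.008878  , -0.00977159]), 'grip_width': 91.95191891433944}
```

View pics/t0.png

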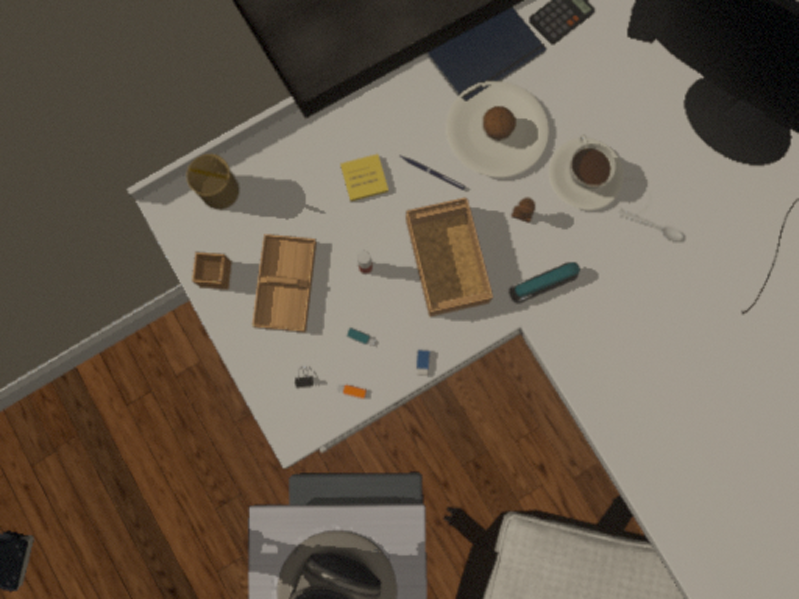

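View pics/s0.png

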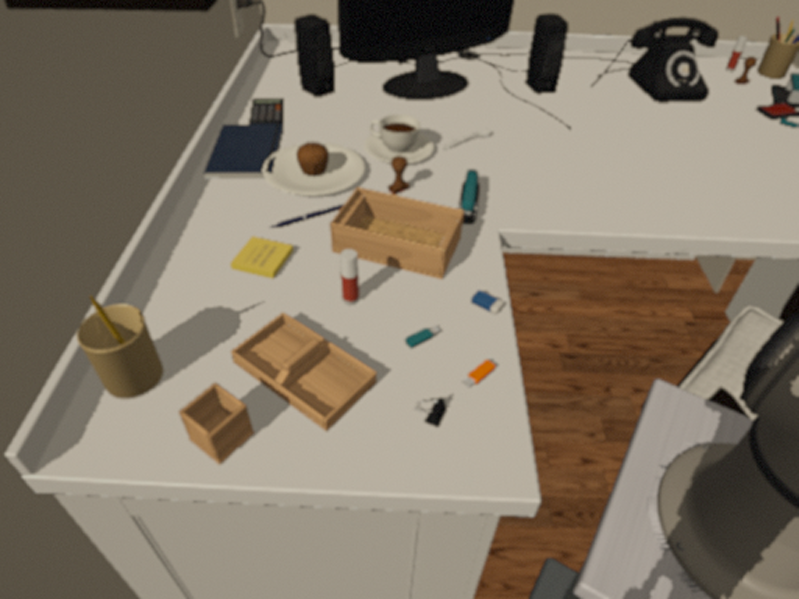

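```bash
python3 - <<'E'
from h import *
snap('top','t1.png',(115,100,265,160),3); snap('side','s1.png',(100,100,240,200),3)
E
```

```text
(no output)
```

View pics/t1.png

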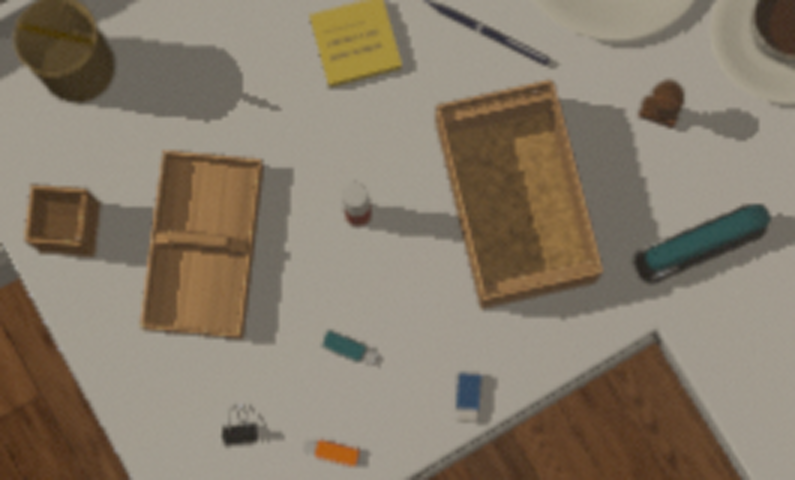

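View pics/s1.png

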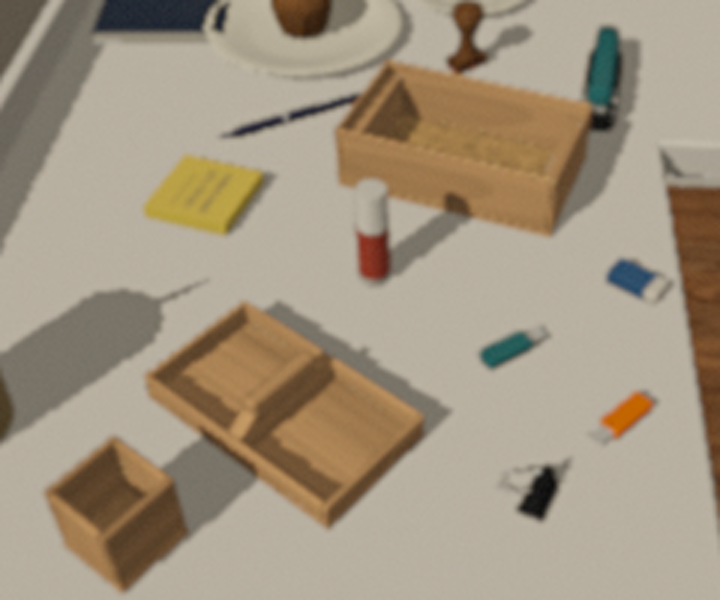

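```bash
cat >> h.py <<'E'
from scipy.optimize import least_squares
def T1(p): return (115+(p[0]+.5)/3-.5,100+(p[1]+.5)/3-.5)
def S1(p): return (100+(p[0]+.5)/3-.5,100+(p[1]+.5)/3-.5)
def fit(name,obs,g):
    # obs: list of (cam, pix native, local xyz)
    def res(q,full=False):
        c,s=np.cos(q[2]),np.sin(q[2]); r=[]
        for n,p,l in obs: r+=list(proj(n,[[q[0]+c*l[0]-s*l[1],q[1]+s*l[0]+c*l[1],l[2]]])[0]-p)
        return np.array(r)
    s=least_squares(res,g,x_scale=[10,10,.1],diff_step=1e-2)
    print(name,s.x[:2].round(1),'yaw deg',np.degrees(s.x[2]).round(1),'reach',np.hypot(*s.x[:2]).round(0),'res',s.fun.round(1))
    return s.x
def rect(w,l,z): return [(w/2,l/2,z),(w/2,-l/2,z),(-w/2,-l/2,z),(-w/2,l/2,z)] # far-left, far-right, near-right, near-left
E
sed -i 's/\[:,0\].round(1)/[:,0]/' h.py
python3 - <<'E'
from h import *
def go(name,t,s,loc,g):
    obs=[('top',T1(p),l) for p,l in zip(t,loc) if p]+[('side',S1(p),l) for p,l in zip(s,loc) if p]
    return fit(name,obs,g)
N=None
z=lambda p,h:ray('top',*T1(p),h)
def g(p,h,a=0): return [*z(p,h),a]
go('tray',[(163,152),(263,159),(243,338),(142,331)],[(148,377),(246,304),(422,422),(328,502)],rect(176,98,24),g((203,245),24))
go('box',[(437,104),(553,83),(602,275),(484,305)],[(340,132),(392,65),(592,108),N],rect(194,116,60),g((520,190),60,.2))
go('cup',[(32,185),(86,190),(80,248),(26,243)],[(48,493),(115,438),N,N],rect(56,56,60),g((56,216),60))
for n,a,b in [('glue top',(356,191),(371,190)),]: print(n,z(a,90),ray('side',*S1(b),90))
print('glue bottom side',ray('side',*S1((374,277)),0))
print('stapler',z((645,258),40),z((764,217),40),'mid side',ray('side',*S1((603,66)),40),ray('side',*S1((609,35)),40),ray('side',*S1((600,108)),40))
go('eraser',[(458,373),(482,374),(478,421),(456,420)],[(624,262),(670,282),N,N][:0],rect(46,22,13),g((469,397),13))
print('eraser side c',ray('side',*S1((638,275)),13))
print('mem',z((329,340),9),z((380,359),9),'side',ray('side',*S1((485,352)),9),ray('side',*S1((546,331)),9))
print('stamp',z((655,110),20),'clip',z((240,433),15))
E
```

```text
tray [557.3  92.7] yaw deg -6.2 reach 565.0 res [-0.2 -0.3 -0.4  0.4 -0.7  0.2 -0.8 -0.7 -1.1 -0.6  0.1 -1.8  1.8 -2.5
  0.2  2.4]
box [ 595.9 -211.4] yaw deg 12.0 reach 632.0 res [-0.6  1.3  0.1 -0.2  0.2  0.7 -0.7 -0.3 -1.2 -0.5 -0.8 -1.7  1.4 -1. ]
cup [577.5 226.4] yaw deg -4.2 reach 620.0 res [-0.9  0.7  0.4  0.1  0.5  0.1 -0.9  0.6 -1.1 -0.   0.6 -1.5]
glue top [591.5 -59.7] [586.9 -57.2]
glue bottom side [587.9 -56.9]
stapler [ 534.3 -332. ] [ 572.7 -448.5] mid side [ 547.8 -375.8] [ 567.6 -428.7] [ 519.4 -312.9]
eraser [ 407.1 -162.4] yaw deg -4.5 reach 438.0 res [ 0.1 -0.3 -0.2 -0.1  0.2  0.3 -0.2  0.1]
eraser side c [ 406.8 -161.5]
mem [464.2 -29.6] [445.1 -78.4] side [467.8 -28.9] [440.2 -72.1]
stamp [ 686.  -351.7] clip [375.5  55.1]
```

Clear scene: the teal stick at top-crop (350,348) is the memory stick, and the orange one at (337,452) is the look-alike to leave alone. The two cameras agree to a few mm, so I'm going above the stapler.

```bash
cat >> h.py <<'E'
def inc(*tg):
    o=sensors.get_obs(); y0=o['tcp_rot'][2]; c,s=np.cos(y0),np.sin(y0); p=o['tool_pos']
    print('t',round(o['time'],1),'at',p.round(1),'yaw',np.degrees(y0).round(1),'w',round(o['grip_width'],1),'F',o['contact_force'].round(1))
    for x,y,z,yaw in tg:
        d=np.array([x,y,z])-p; sp=-(yaw-np.degrees(y0)); sp=(sp+180)%360-180
        print([round(v,1) for v in (c*d[0]+s*d[1], s*d[0]-c*d[1], -d[2], sp)])
E
python3 - <<'E'
from h import *
inc((480,150,200,135),(552,-384,150,108))
E
```

```text
t 0.2 at [117.4 511.5 226.3] yaw 167.1 w 92.1 F [ 0.  -0.3  0.9]
[np.float64(-434.3), np.float64(-271.1), np.float64(26.3), np.float64(32.1)]
[np.float64(-624.0), np.float64(-775.4), np.float64(76.3), np.float64(59.1)]
```

Request:
arm_command(
  increments=[0.3,-434,-271,26,32,0.3,-434,-271,26,32,0.3,-434,-271,26,32,0.3,-434,-271,26,32,0.3,-434,-271,26,32,0.3,-434,-271,26,32,0.3,-434,-271,26,32,0.3,-434,-271,26,32,0.3,-624,-775,76,59,0.3,-624,-775,76,59,0.3,-624,-775,76,59,0.3,-624,-775,76,59,0.3,-624,-775,76,59,0.3,-624,-775,76,59,0.3,-624,-775,76,59,0.3,-624,-775,76,59,0.3,-624,-775,76,59,0.3,-624,-775,76,59,0.3,-624,-775,76,59,0.3,-624,-775,76,59],
)

```text
time: 2.7
tool_pos: [552.4, -381.9, 151.1]
tcp_rot: [3.141, -0.0, 1.888]
contact_force: [-1.0, 0.2, -0.4]
grip_width: 64.6
```

```bash
python3 - <<'E'
from h import *
inc((552,-384,60,108))
import cv2
a=imaging.capture('top')[130:230,300:400]; b=imaging.capture('side')[60:160,250:350]
cv2.imwrite('pics/a.png',np.hstack([cv2.resize(a,(400,400),interpolation=2),cv2.resize(b,(400,400),interpolation=2)]))
E
```

```text
t 2.7 at [ 552.4 -381.9  151.1] yaw 108.1 w 64.6 F [-1.   0.2 -0.4]
[np.float64(-1.9), np.float64(-1.1), np.float64(91.1), np.float64(0.1)]
```

View pics/a.png

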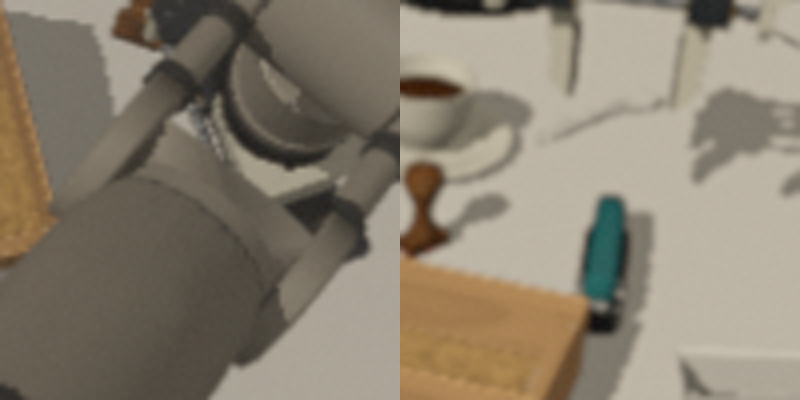

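```bash
python3 - <<'E'
from h import *
print('near',[ (z,ray('top',*T1((641,275)),z),ray('side',300,142,z)) for z in(3,8)])
print('far',[(z,ray('top',*T1((767,212)),z),ray('side',302.5,109.5,z)) for z in(8,35,40)])
for c in [(552,-385),(556,-391),(560,-400)]:
  for h in (-1,1):
    e=[c[0]-h*69*.31,c[1]+h*69*.95]
    for z in(0,7,40): print(c,h,z,(proj('top',[[*e,z]])[0]-[115,100])*3, 'side',(proj('side',[[*e,z]])[0]-[250,60])*4)
E
```

```text
near [(3, array([ 524.4, -333.5]), array([ 525.3, -335.4])), (8, array([ 523.5, -332.7]), array([ 522.7, -328.9]))]
far [(8, array([ 584.6, -459.9]), array([ 593.3, -487.6])), (35, array([ 578.7, -453. ]), array([ 575.8, -445.5])), (40, array([ 577.6, -451.7]), array([ 572.6, -437.7]))]
(552, -385) -1 0 [755.30957172 223.9584871 ] side [210.773171   236.06079888]
(552, -385) -1 7 [756.97263725 222.47224207] side [211.79448986 228.18133956]
(552, -385) -1 40 [765.03304577 215.2669622 ] side [216.72358974 190.11822409]
(552, -385) 1 0 [624.93277279 268.45357968] side [182.46546393 340.34549377]
(552, -385) 1 7 [625.97683201 267.17171308] side [183.45800396 332.1852444 ]
(552, -385) 1 40 [631.03992983 260.95439528] side [188.26088606 292.66127095]
(556, -391) -1 0 [761.08634259 219.92012959] side [209.55760961 230.92182589]
(556, -391) -1 7 [762.77569182 218.41543482] side [210.56869563 223.05800561]
(556, -391) -1 40 [770.96315736 211.1209712 ] side [215.44780355 185.07527517]
(556, -391) 1 0 [630.87706989 264.34505437] side [181.28181485 334.17277795]
(556, -391) 1 7 [631.94950823 263.04376082] side [182.26342284 326.02588453]
(556, -391) 1 40 [637.15006216 256.73239417] side [187.01268713 286.57269657]
(560, -400) -1 0 [769.85017971 215.85248769] side [210.07903165 224.08277957]
(560, -400) -1 7 [771.57982868 214.3294592 ] side [211.08554246 216.2406455 ]
(560, -400) -1 40 [779.96217813 206.94643817] side [215.94174923 178.36915546]
(560, -400) 1 0 [639.86176757 260.20012552] side [182.05384458 325.9586815 ]
(560, -400) 1 7 [640.97732812 258.87936874] side [183.03186275 317.83058514]
(560, -400) 1 40 [646.38678389 252.47381306] side [187.76278375 278.47659981]
```

```bash
python3 - <<'E'
from h import *
inc((552,-391,14,113.5))
E
```

```text
t 2.8 at [ 552.5 -382.1  151.3] yaw 108.2 w 64.0 F [ 0.7  0.7 -0.1]
[np.float64(-8.3), np.float64(-3.3), np.float64(137.3), np.float64(-5.3)]
```

Request:
arm_command(
  increments=[0.3,-8,-3,50,-5,0.3,-8,-3,100,-5,0.3,-8,-3,125,-5,0.3,-8,-3,138,-5,0.3,-8,-3,138,-5,1,-8,-3,138,-5,1,-8,-3,138,-5,1,-8,-3,138,-5,1,-8,-3,138,-5,1,-8,-3,138,-5,1,-8,-3,138,-5],
)

```text
time: 4.18
tool_pos: [552.3, -391.9, 13.1]
tcp_rot: [3.141, 0.001, 1.973]
contact_force: [1.9, 1.2, 1.9]
grip_width: 24.0
```

```bash
python3 - <<'E'
from h import *
inc((552,-391,170,113.5),(596,-211,170,12))
E
```

```text
t 4.2 at [ 552.3 -391.9   13.1] yaw 113.1 w 24.0 F [1.9 1.2 1.9]
[np.float64(0.9), np.float64(0.1), np.float64(-156.9), np.float64(-0.4)]
[np.float64(149.3), np.float64(111.1), np.float64(-156.9), np.float64(101.1)]
```

Request:
arm_command(
  increments=[1,0,0,-20,0,1,0,0,-60,0,1,0,0,-110,0,1,0,0,-150,5,1,0,0,-157,10,1,30,22,-157,20,1,60,45,-157,30,1,90,67,-157,40,1,120,89,-157,50,1,149,111,-157,60,1,149,111,-157,70,1,149,111,-157,80,1,149,111,-157,90,1,149,111,-157,101,1,149,111,-157,101,1,149,111,-157,101],
)

```text
time: 6.18
tool_pos: [595.4, -211.3, 170.1]
tcp_rot: [3.141, -0.0, 0.214]
contact_force: [0.1, -0.6, -2.2]
grip_width: 23.9
```

```bash
python3 - <<'E'
from h import *
inc((596,-211,90,12))
import cv2
snap('side','b.png',(190,60,160,120),5)
E
```

```text
t 6.2 at [ 595.4 -211.3  170.1] yaw 12.3 w 23.9 F [ 0.1 -0.6 -2.2]
[np.float64(0.6), np.float64(-0.2), np.float64(80.1), np.float64(0.3)]
```

View pics/b.png

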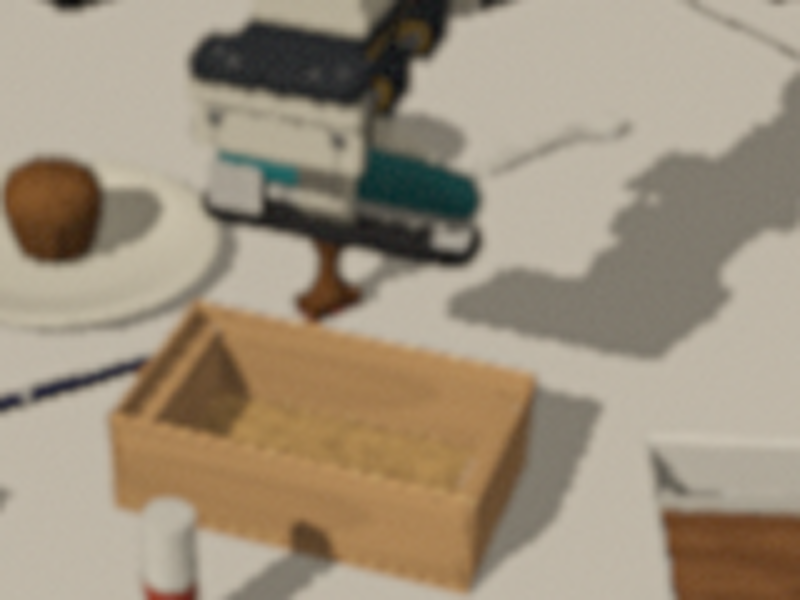

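```bash
python3 - <<'E'
from h import *
B=lambda p:(190+(p[0]+.5)/5-.5,60+(p[1]+.5)/5-.5)
loc=rect(194,116,60)
FL,FR,NR,NL=loc
ob=[('side',B(p),l) for p,l in [((110,418),FL),((198,301),FR),((537,380),NR),((470,498),NL),((118,503),(97,58,0)),((470,590),(-97,58,0))]]
ot=[('top',T1(p),l) for p,l in zip([(437,104),(553,83),(602,275),(484,305)],loc)]
q=fit('box side',ob,[596,-211,.2]); q=fit('box both',ob+ot,[596,-211,.2]); fit('box top',ot,q)
t=np.radians(12.2);c,s=np.cos(t),np.sin(t)
for l in [(69,18),(69,-18),(-69,18),(-69,-18)]:
    P=[595.4+c*l[0]-s*l[1],-211.3+s*l[0]+c*l[1],159]; print(l,((proj('side',[P])[0]-[190,60])*5).round(0))
E
```

```text
box side [ 599.3 -213.2] yaw deg 11.7 reach 636.0 res [-0.5 -1.  -0.1 -0.9  0.6 -1.6  1.3  0.8 -0.8  0.6 -0.6  1.2]
box both [ 598.3 -212.4] yaw deg 11.8 reach 635.0 res [-0.4 -0.7 -0.  -0.7  0.8 -1.3  1.6  1.2 -0.6  0.9 -0.3  1.5 -0.2  0.4
  0.5 -1.   0.5 -0.1 -0.5 -1.2]
box top [ 597.  -212.1] yaw deg 11.9 reach 634.0 res [-0.3  0.9  0.4 -0.6  0.4  0.3 -0.5 -0.7]
(69, 18) [186. 214.]
(69, -18) [214. 179.]
(-69, 18) [464. 271.]
(-69, -18) [486. 233.]
```

```bash
python3 - <<'E'
from h import *
inc((600,-212,18,11.9))
E
```

```text
t 6.2 at [ 595.4 -211.3  170. ] yaw 12.2 w 24.0 F [-0.1 -0.4 -2.4]
[np.float64(4.3), np.float64(1.6), np.float64(152.0), np.float64(0.3)]
```

Request:
arm_command(
  increments=[1,4,2,30,0,1,4,2,70,0,1,4,2,95,0,1,4,2,110,0,1,4,2,125,0,1,4,2,140,0,1,4,2,147,0,1,4,2,151,0,1,4,2,152,0,1,4,2,152,0],
)

```text
time: 7.48
tool_pos: [600.2, -212.6, 18.1]
tcp_rot: [3.141, -0.001, 0.211]
contact_force: [-0.1, -0.3, -1.9]
grip_width: 24.3
```

Request:
arm_command(
  increments=[1,0,0,1.5,0,1,0,0,1.5,0,0.5,0,0,1.5,0,0.5,0,0,1.5,0,0.5,0,0,1.5,0,0.5,0,0,0,0,0.5,0,0,-20,0,0.5,0,0,-60,0,0.5,0,0,-110,0,0.5,0,0,-150,0],
)

```text
time: 8.72
tool_pos: [600.2, -212.5, 169.9]
tcp_rot: [3.141, -0.001, 0.211]
contact_force: [0.6, -1.4, -0.2]
grip_width: 46.0
```

```bash
python3 - <<'E'
from h import *
inc((557,93,150,83.8))
E
```

```text
t 8.7 at [ 600.2 -212.5  169.9] yaw 12.1 w 46.0 F [ 0.6 -1.4 -0.2]
[np.float64(21.6), np.float64(-307.8), np.float64(19.9), np.float64(-71.7)]
```

Request:
arm_command(
  increments=[0.5,22,-308,20,-72,0.5,22,-308,20,-72,0.5,22,-308,20,-72,0.5,22,-308,20,-72,0.5,22,-308,20,-72,0.5,22,-308,20,-72,0.5,22,-308,20,-72,0.5,22,-308,20,-72,0.5,22,-308,20,-72],
)

```text
time: 9.85
tool_pos: [557.1, 93.2, 147.8]
tcp_rot: [3.141, -0.0, 1.464]
contact_force: [-0.4, 0.3, 1.0]
grip_width: 45.9
```

```bash
python3 - <<'E'
from h import *
inc((557,93,20,83.8))
a=imaging.capture('top')[110:230,275:395]; b=imaging.capture('side')[190:310,130:250]
cv2.imwrite('pics/c.png',np.hstack([cv2.resize(a,(400,400),interpolation=2),cv2.resize(b,(400,400),interpolation=2)]))
E
```

```text
t 9.8 at [557.1  93.2 147.8] yaw 83.9 w 45.9 F [-0.4  0.3  1. ]
[np.float64(-0.2), np.float64(-0.1), np.float64(127.8), np.float64(0.1)]
```

View pics/c.png

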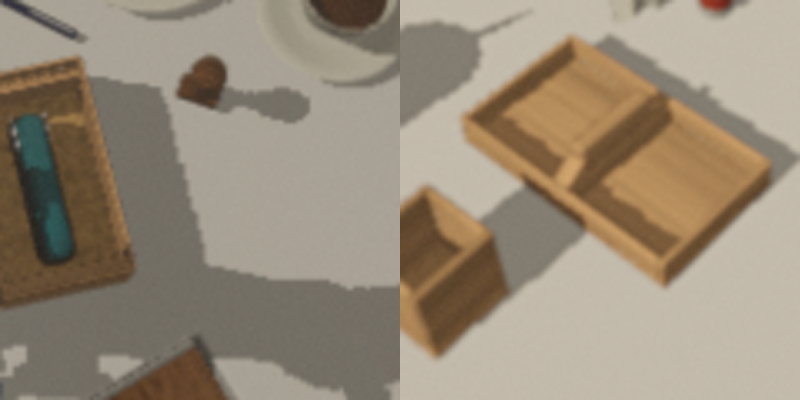

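```bash
python3 - <<'E'
from h import *
B=lambda p:(130+(p[0]-400+.5)*.3-.5,190+(p[1]+.5)*.3-.5)
loc=rect(176,98,24); FL,FR,NR,NL=loc
ob=[('side',B(p),l) for p,l in [((463,119),FL),((572,36),FR),((772,163),NR),((664,288),(-88,49,0)),((463,140),(88,49,0))]]
ot=[('top',T1(p),l) for p,l in zip([(163,152),(263,159),(243,338),(142,331)],loc)]
fit('s',ob,[557,92,-.1]);fit('t',ot,[557,92,-.1]);fit('both',ot+ob,[557,92,-.1])
inc((558,92,20,83.8))
E
```

```text
s [558.   94.1] yaw deg -6.5 reach 566.0 res [-1.3 -0.5  0.1 -1.   0.2 -0.2  0.2  0.8  0.7  0.5]
t [557.1  91.1] yaw deg -5.6 reach 564.0 res [-0.  -0.  -0.2  0.2  0.2  0.2  0.  -0.4]
both [557.9  93.1] yaw deg -6.1 reach 566.0 res [-0.4 -0.4 -0.6  0.2 -0.8  0.  -0.9 -0.8 -1.  -0.6  0.2 -1.2  0.6 -0.8
  0.9  0.4  1.   0.5]
t 9.9 at [557.1  93.1 147.7] yaw 83.9 w 46.0 F [ 0.4 -0.4 -0.1]
[np.float64(-1.0), np.float64(1.0), np.float64(127.7), np.float64(0.1)]
```

Request:
arm_command(
  increments=[0.5,0,1,50,0,0.5,0,1,90,0,0.5,0,1,115,0,0.5,0,1,128,0,0.5,0,1,128,0,1,0,1,128,0,1,0,1,128,0,1,0,1,128,0,1,0,1,128,0,1,0,1,128,0,1,0,1,128,0,1,0,1,128,0],
)

```text
time: 11.45
tool_pos: [558.4, 93.3, 20.1]
tcp_rot: [3.141, -0.0, 1.467]
contact_force: [-0.9, -0.2, 4.8]
grip_width: 11.7
```

```bash
python3 - <<'E'
from h import *
inc((558,93,180,83.8),(598,-212.4,180,101.8))
E
```

```text
t 11.4 at [558.4  93.3  20.1] yaw 84.1 w 11.7 F [-0.9 -0.2  4.8]
[np.float64(-0.4), np.float64(-0.3), np.float64(-159.9), np.float64(0.3)]
[np.float64(-300.0), np.float64(71.1), np.float64(-159.9), np.float64(-17.7)]
```

Request:
arm_command(
  increments=[1,0,0,-10,0,1,0,0,-40,0,1,0,0,-80,0,1,0,0,-120,0,1,0,0,-160,0,1,-40,10,-160,-2,1,-80,19,-160,-5,1,-120,28,-160,-7,1,-160,38,-160,-9,1,-200,47,-160,-12,1,-240,57,-160,-14,1,-275,65,-160,-16,1,-300,71,-160,-18,1,-300,71,-160,-18,1,-300,71,-160,-18],
)

```text
time: 13.32
tool_pos: [597.2, -211.7, 179.4]
tcp_rot: [-3.141, -0.001, 1.781]
contact_force: [-0.4, 0.6, -1.6]
grip_width: 11.9
```

```bash
python3 - <<'E'
from h import *
inc((598,-212.4,80,101.8))
snap('side','d.png',(180,50,170,130),4.7)
E
```

```text
t 13.3 at [ 597.2 -211.7  179.4] yaw 102.1 w 11.9 F [-0.4  0.6 -1.6]
[np.float64(-0.8), np.float64(0.6), np.float64(99.4), np.float64(0.3)]
```

View pics/d.png

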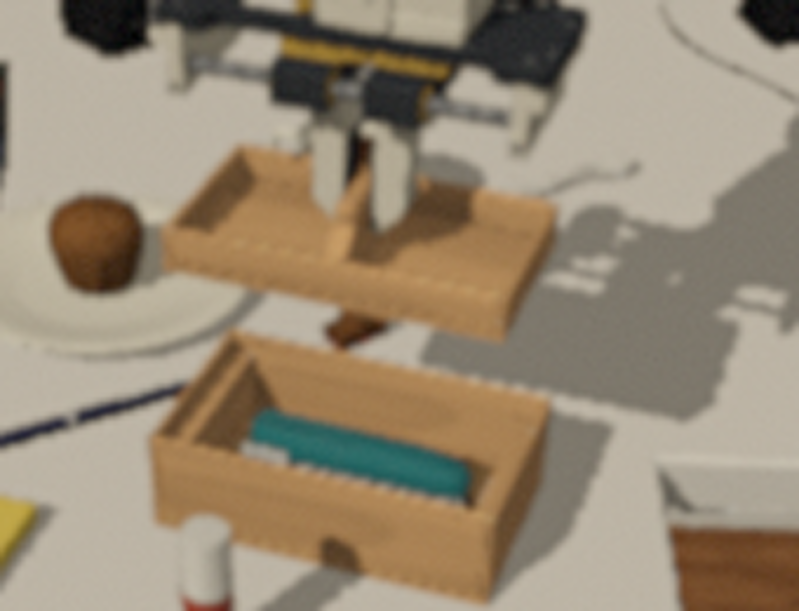

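```bash
python3 - <<'E'
from h import *
k=4.7
B=lambda p:(180+(p[0]+.5)/k-.5,50+(p[1]+.5)/k-.5)
z=159.3
loc=rect(176,98,24+z); FL,FR,NR,NL=loc
fit('tray',[('side',B(p),l) for p,l in [((163,233),FL),((240,145),FR),((557,208),NR),((505,298),NL),((166,268),(88,49,z)),((503,341),(-88,49,z))]],[597,-211,.2])
loc=rect(194,116,60); FL,FR,NR,NL=loc
fit('box',[('side',B(p),l) for p,l in [((151,436),FL),((233,328),FR),((550,401),NR),((489,517),NL),((157,524),(97,58,0)),((490,604),(-97,58,0))]],[597,-211,.2])
E
```

```text
tray [ 595.9 -211. ] yaw deg 11.8 reach 632.0 res [-0.5 -1.  -0.4 -0.8  1.  -1.   0.5  0.5 -0.6  0.8  0.   0.7]
box [ 599.4 -213.1] yaw deg 11.9 reach 636.0 res [-0.7 -0.1 -0.2 -0.5  0.9 -0.9  1.3  0.4 -0.6 -0.2 -0.8  0.6]
```

Request:
arm_command(
  increments=[1,-1.8,2,40,0.2,1,-1.8,2,75,0.2,1,-1.8,2,90,0.2,1,-1.8,2,96,0.2,1,-1.8,2,102,0.2,1,-1.8,2,107,0.2,1,-1.8,2,110,0.2,1,-1.8,2,111,0.2,1,-1.8,2,111,0.2],
)

```text
time: 14.5
tool_pos: [600.0, -213.9, 68.8]
tcp_rot: [3.141, 0.0, 1.778]
contact_force: [0.3, 0.1, -1.3]
grip_width: 11.5
```

Still hanging, with no contact. Lowering 1 mm more, then releasing and lifting.

Request:
arm_command(
  increments=[1,0,0,0.8,0,1,0,0,0.8,0,0.6,0,0,0.8,0,0.6,0,0,0.8,0,0.6,0,0,0.8,0,0.6,0,0,0.8,0,0.6,0,0,-20,0,0.6,0,0,-60,0,0.6,0,0,-100,0,0.6,0,0,-100,0],
)

```text
time: 15.75
tool_pos: [601.7, -214.6, 172.7]
tcp_rot: [3.136, 0.005, 1.778]
contact_force: [-0.4, 0.2, 0.3]
grip_width: 36.8
```

```bash
python3 - <<'E'
from h import *
# eraser: length along local x of fit at yaw -4.5 -> jaw dir 85.5 -> tool yaw 175.5 / -4.5
inc((407,-162,130,-4.5))
E
```

```text
t 15.8 at [ 601.7 -214.6  172.7] yaw 101.9 w 36.8 F [-0.4  0.2  0.3]
[np.float64(91.5), np.float64(-179.7), np.float64(42.7), np.float64(106.4)]
```

Request:
arm_command(
  increments=[0.5,91,-180,43,-74,0.5,91,-180,43,-74,0.5,91,-180,43,-74,0.5,91,-180,43,-74,0.5,91,-180,43,-74,0.5,91,-180,43,-74,0.5,91,-180,43,-74,0.5,91,-180,43,-74,0.5,91,-180,43,-74],
)

```text
time: 16.88
tool_pos: [404.9, -161.6, 125.3]
tcp_rot: [3.141, -0.001, 3.066]
contact_force: [0.6, -0.4, -0.7]
grip_width: 46.1
```

```bash
python3 - <<'E'
from h import *
inc((407,-162,3,175.5))
a=imaging.capture('side')
cv2.imwrite('pics/e.png',np.hstack([cv2.resize(a[95:195,200:300],(400,400),interpolation=2),cv2.resize(a[150:250,240:340],(400,400),interpolation=2)]))
E
```

```text
t 16.9 at [ 404.9 -161.6  125.3] yaw 175.7 w 46.1 F [ 0.6 -0.4 -0.7]
[np.float64(-2.2), np.float64(-0.3), np.float64(122.3), np.float64(0.2)]
```

View pics/e.png

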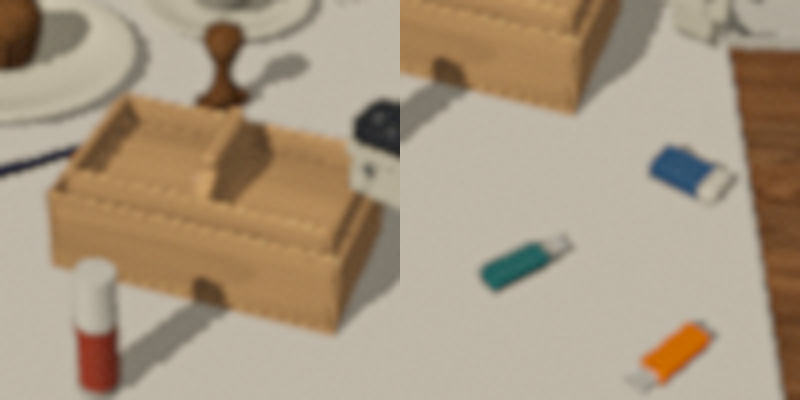

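Request:
arm_command(
  increments=[0.5,-2,0,50,0,0.5,-2,0,90,0,0.5,-2,0,110,0,0.5,-2,0,121,0,0.5,-2,0,121,0,1,-2,0,121,0,1,-2,0,121,0,1,-2,0,121,0,1,-2,0,121,0,1,-2,0,121,0,1,-2,0,121,0],
)

```text
time: 18.3
tool_pos: [407.4, -162.0, 5.2]
tcp_rot: [-3.141, 0.001, 3.069]
contact_force: [-0.5, 0.4, 6.8]
grip_width: 20.3
```

```bash
python3 - <<'E'
from h import *
c,s=np.cos(np.radians(11.9)),np.sin(np.radians(11.9)); C=np.array([599.5,-213])-0*np.array([c,s])
print(C-46*np.array([c,s]))
inc((*(C-46*np.array([c,s])),150,191.9))
E
```

```text
[ 554.48858669 -222.48539253]
t 18.3 at [ 407.4 -162.     5.2] yaw 175.9 w 20.3 F [-0.5  0.4  6.8]
[np.float64(-151.1), np.float64(-49.7), np.float64(-144.8), np.float64(-16.0)]
```

Request:
arm_command(
  increments=[1,0,0,-20,0,1,0,0,-60,0,1,0,0,-110,0,1,0,0,-145,0,1,-50,-16,-145,-8,1,-100,-33,-145,-16,1,-151,-50,-145,-16,1,-151,-50,-145,-16,1,-151,-50,-145,-16],
)

```text
time: 19.42
tool_pos: [553.1, -222.1, 148.9]
tcp_rot: [3.14, -0.002, -2.935]
contact_force: [-1.2, 1.0, 0.7]
grip_width: 20.4
```

```bash
python3 - <<'E'
from h import *
inc((554.5,-222.5,57,191.9))
a=imaging.capture('side')
cv2.imwrite('pics/f.png',cv2.resize(a[70:190,190:350],(800,600),interpolation=2))
E
```

```text
t 19.4 at [ 553.1 -222.1  148.9] yaw -168.1 w 20.4 F [-1.2  1.   0.7]
[np.float64(-1.3), np.float64(-0.7), np.float64(91.9), np.float64(-0.0)]
```

View pics/f.png

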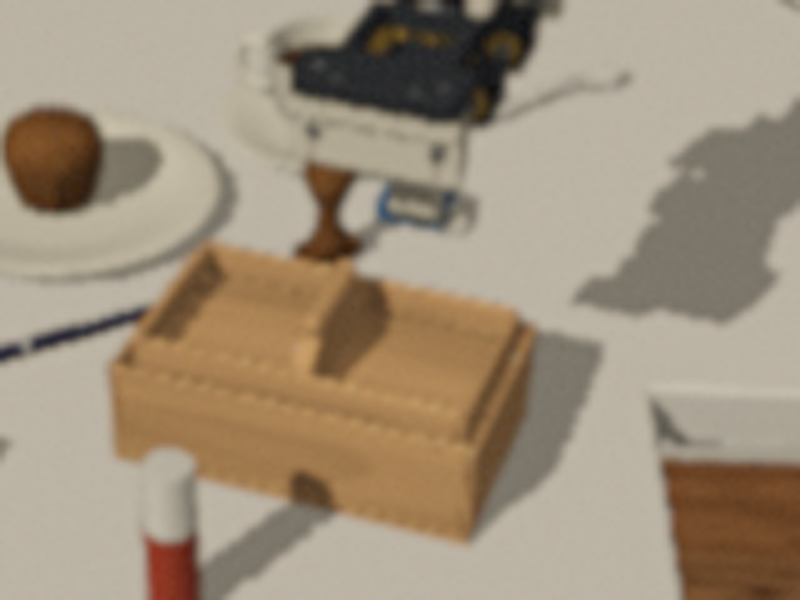

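Request:
arm_command(
  increments=[1,-1,-1,40,0,1,-1,-1,70,0,1,-1,-1,84,0,1,-1,-1,90,0,1,-1,-1,92,0,1,-1,-1,92.5,0,1,-1,-1,92.5,0],
)

```text
time: 20.35
tool_pos: [555.6, -223.6, 57.9]
tcp_rot: [-3.141, 0.001, -2.935]
contact_force: [0.8, -0.3, -0.6]
grip_width: 20.5
```

Request:
arm_command(
  increments=[1,0,0,1.5,0,1,0,0,1.5,0,0.6,0,0,1.5,0,0.6,0,0,1.5,0,0.6,0,0,1.5,0,0.6,0,0,-20,0,0.6,0,0,-60,0,0.6,0,0,-100,0,0.6,0,0,-100,0],
)

```text
time: 21.48
tool_pos: [557.0, -224.3, 160.6]
tcp_rot: [-3.137, 0.005, -2.934]
contact_force: [0.4, -0.5, -0.5]
grip_width: 36.7
```

```bash
python3 - <<'E'
from h import *
B=lambda p:(240+(p[0]-400+.5)/4-.5,150+(p[1]+.5)/4-.5)
print('side: case end, plug tip, case/plug joint',[ray('side',*B(p),z) for p,z in [((483,280),7),((570,242),4),((548,250),7)]])
print('top',[ray('top',*T1(p),z) for p,z in [((326,340),7),((381,358),4),((367,353),7)]])
inc((458,-46,120,62.5))
E
```

```text
side: case end, plug tip, case/plug joint [array([466.4, -22.6]), array([441.1, -76.6]), array([447.4, -61.8])]
top [array([464.5, -26.6]), array([446.6, -79.3]), array([451.3, -65.9])]
t 21.5 at [ 557.  -224.3  160.6] yaw -168.1 w 36.7 F [ 0.4 -0.5 -0.5]
[np.float64(60.2), np.float64(194.9), np.float64(40.6), np.float64(129.4)]
```

Request:
arm_command(
  increments=[0.6,60,195,40,124,0.6,60,195,40,124,0.6,60,195,40,124,0.6,60,195,40,124,0.6,60,195,40,124,0.6,60,195,40,124,0.6,60,195,40,124,0.6,60,195,40,124,0.6,60,195,40,124,0.6,60,195,40,124,0.6,60,195,40,124,0.6,60,195,40,124,0.6,60,195,40,124],
)

```text
time: 23.1
tool_pos: [455.9, -44.8, 116.4]
tcp_rot: [-3.14, 0.0, 1.185]
contact_force: [0.3, -0.4, 0.8]
grip_width: 36.4
```

```bash
python3 - <<'E'
from h import *
inc((457.5,-45.5,3.5,68))
a=imaging.capture('side')
cv2.imwrite('pics/g.png',np.hstack([cv2.resize(a[75:185,190:310],(436,400),interpolation=2),cv2.resize(a[190:230,245:285],(360,400),interpolation=2)]))
E
```

```text
t 23.1 at [455.9 -44.8 116.4] yaw 67.9 w 36.4 F [ 0.3 -0.4  0.8]
[np.float64(-0.1), np.float64(1.7), np.float64(112.9), np.float64(-0.1)]
```

View pics/g.png

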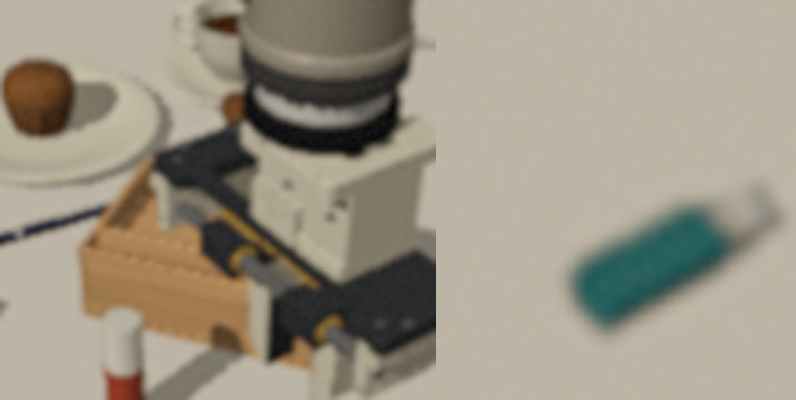

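```bash
python3 - <<'E'
from h import *
B=lambda p:(245+(p[0]-436+.5)/9-.5,190+(p[1]+.5)/10-.5)
a,b=ray('side',*B((586,304)),5),ray('side',*B((714,225)),5); d=a-b
t=ray('side',*B((773,200)),4)
print(a,b,t,(a+b)/2,np.linalg.norm(d),np.degrees(np.arctan2(d[1],d[0])))
E
```

```text
[465.2 -24.4] [450.5 -62.3] [442.2 -78. ] [457.85 -43.35] 40.650953248355684 68.80057974956186
```

Request:
arm_command(
  increments=[0.6,1,2,50,-0.5,0.6,1,2,85,-0.5,0.6,1,2,103,-0.5,0.6,1,2,112.5,-0.5,0.6,1,2,112.5,-0.5,1,1,2,112.5,-0.5,1,1,2,112.5,-0.5,1,1,2,112.5,-0.5,1,1,2,112.5,-0.5,1,1,2,112.5,-0.5,1,1,2,112.5,-0.5],
)

```text
time: 24.52
tool_pos: [459.2, -44.8, 5.3]
tcp_rot: [3.14, -0.0, 1.193]
contact_force: [-1.6, -0.2, 6.1]
grip_width: 17.5
```

```bash
python3 - <<'E'
from h import *
c,s=np.cos(np.radians(11.9)),np.sin(np.radians(11.9)); C=np.array([599.5,-213])+46*np.array([c,s])
print(C); inc((*C,150,11.9))
E
```

```text
[ 644.51141331 -203.51460747]
t 24.5 at [459.2 -44.8   5.3] yaw 68.4 w 17.5 F [-1.6 -0.2  6.1]
[np.float64(-79.2), np.float64(230.8), np.float64(-144.7), np.float64(56.5)]
```

Request:
arm_command(
  increments=[1,0,0,-20,0,1,0,0,-60,0,1,0,0,-110,0,1,0,0,-145,0,1,-19,59,-145,10,1,-38,118,-145,20,1,-57,176,-145,30,1,-77,235,-145,40,1,-77,235,-145,50,1,-77,235,-145,56.5,1,-77,235,-145,56.5,1,-77,235,-145,56.5],
)

```text
time: 26.02
tool_pos: [648.6, -202.8, 149.7]
tcp_rot: [-3.141, 0.0, 0.209]
contact_force: [-0.9, 0.1, 0.2]
grip_width: 17.2
```

```bash
python3 - <<'E'
from h import *
inc((649.4,-202.5,57.3,11.9))
a=imaging.capture('side')
cv2.imwrite('pics/h.png',cv2.resize(a[70:190,190:350],(800,600),interpolation=2))
E
```

```text
t 26.0 at [ 648.6 -202.8  149.7] yaw 12.0 w 17.2 F [-0.9  0.1  0.2]
[np.float64(0.8), np.float64(-0.2), np.float64(92.4), np.float64(0.1)]
```

View pics/h.png

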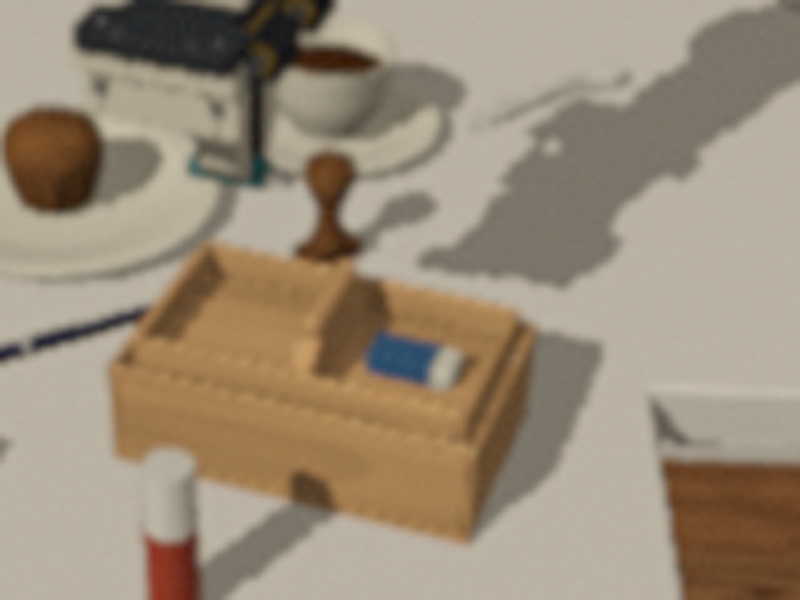

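Request:
arm_command(
  increments=[1,0,0,40,0,1,0,0,70,0,1,0,0,84,0,1,0,0,90,0,1,0,0,92,0,1,0,0,93,0,1,0,0,93,0,0.65,0,0,93,0,0.65,0,0,93,0,0.65,0,0,93,0,0.65,0,0,73,0,0.65,0,0,30,0,0.6,0,0,0,0,0.6,0,0,0,0],
)

```text
time: 27.82
tool_pos: [650.2, -203.5, 152.8]
tcp_rot: [3.138, -0.005, 0.207]
contact_force: [0.2, -0.3, -0.1]
grip_width: 36.8
```

```bash
python3 - <<'E'
from h import *
q=[ray('side',*S1((374,190)),90),ray('side',*S1((374,278)),0)]; print(q)
inc((590,-58,150,11.9),(590,-58,150,80))
E
```

```text
[array([585.1, -58.4]), array([587.3, -56. ])]
t 27.8 at [ 650.2 -203.5  152.8] yaw 11.9 w 36.8 F [ 0.2 -0.3 -0.1]
[np.float64(-29.0), np.float64(-154.8), np.float64(2.8), np.float64(-0.0)]
[np.float64(-29.0), np.float64(-154.8), np.float64(2.8), np.float64(-68.1)]
```

Request:
arm_command(
  increments=[0.45,-29,-155,0,0,0.45,-29,-155,0,0,0.45,-29,-155,0,0,0.45,-29,-155,0,0,0.45,-29,-155,0,0],
)

```text
time: 28.45
tool_pos: [588.5, -57.7, 149.0]
tcp_rot: [-3.141, 0.001, 0.207]
contact_force: [0.9, 0.0, 0.1]
grip_width: 50.4
```

```bash
python3 - <<'E'
from h import *
inc((589.5,-58.5,61,11.9))
a=imaging.capture('side')
cv2.imwrite('pics/i.png',np.hstack([cv2.resize(a[100:200,190:290],(400,400),interpolation=2),cv2.resize(a[235:305,105:175],(400,400),interpolation=2)]))
E
```

```text
t 28.4 at [588.5 -57.7 149. ] yaw 11.9 w 50.4 F [0.9 0.  0.1]
[np.float64(0.8), np.float64(1.0), np.float64(88.0), np.float64(-0.0)]
```

View pics/i.png

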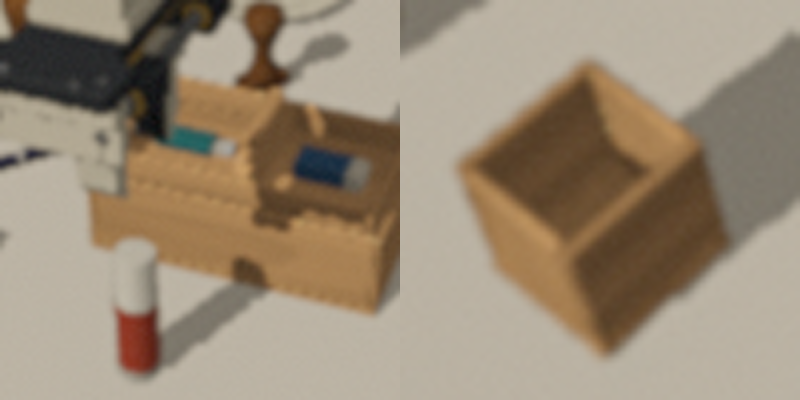

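Request:
arm_command(
  increments=[0.45,0,1,30,0,0.45,0,1,60,0,0.45,0,1,80,0,0.45,0,1,88,0,0.45,0,1,88,0,1,0,1,88,0,1,0,1,88,0,1,0,1,88,0,1,0,1,88,0,1,0,1,88,0],
)

```text
time: 29.75
tool_pos: [589.0, -58.2, 62.2]
tcp_rot: [3.141, -0.001, 0.207]
contact_force: [0.3, 0.5, 2.9]
grip_width: 25.3
```

```bash
python3 - <<'E'
from h import *
k=400/70
B=lambda p:(105+(p[0]-400+.5)/k-.5,235+(p[1]+.5)/k-.5)
loc=rect(56,56,60); FL,FR,NR,NL=loc
ob=[('side',B(p),l) for p,l in [((460,165),FL),((588,60),FR),((703,142),NR),((567,250),NL),((605,357),(-28,28,0)),((497,270),(28,28,0)),((727,243),(-28,-28,0))]]
ot=[('top',T1(p),l) for p,l in zip([(32,185),(86,190),(80,248),(26,243)],loc)]
fit('s',ob,[577,226,0]);fit('t',ot,[577,226,0]);fit('b',ob+ot,[577,226,0])
print('pencil',ray('top',*T1((60,45)),100))
inc((577,226,170,-3))
snap('side','j.png',(190,100,80,80),6)
E
```

```text
s [580.3 226.8] yaw deg -5.0 reach 623.0 res [-1.7 -0.3  0.2 -1.4  0.5 -0.7  0.   1.4  0.2  0.7 -0.4 -0.3  1.3  0.1]
t [578.6 225.8] yaw deg -5.3 reach 621.0 res [-0.4  0.2  0.8 -0.1  0.5 -0.1 -0.9  0. ]
b [579.9 226.6] yaw deg -5.1 reach 623.0 res [-1.5 -0.3  0.4 -1.4  0.7 -0.6  0.2  1.5  0.4  0.8 -0.2 -0.3  1.5  0.2
 -0.8 -0.2  0.5 -0.5  0.2 -0.6 -1.2 -0.4]
pencil [734.5 217.3]
t 29.8 at [589.  -58.2  62.2] yaw 11.9 w 25.3 F [0.3 0.5 2.9]
[np.float64(46.7), np.float64(-280.6), np.float64(-107.8), np.float64(14.9)]
```

View pics/j.png

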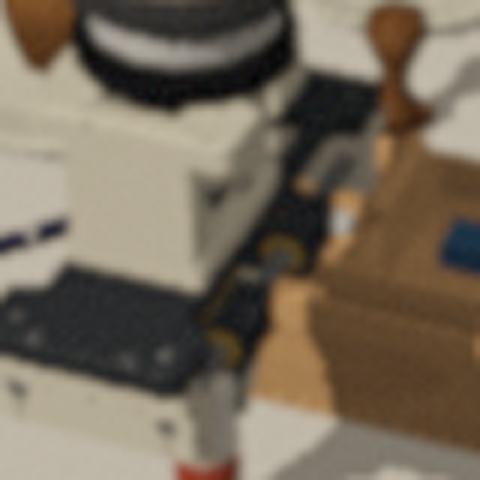

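Request:
arm_command(
  increments=[1,0,0,-20,0,1,0,0,-60,0,1,0,0,-108,0,1,9,-50,-108,4,1,18,-100,-108,8,1,27,-150,-108,15,1,36,-200,-108,15,1,45,-250,-108,15,1,50,-280,-108,15,1,50,-280,-108,15,1,50,-280,-108,15],
)

```text
time: 31.18
tool_pos: [579.9, 225.4, 169.3]
tcp_rot: [3.141, 0.001, -0.055]
contact_force: [0.9, -0.2, -0.8]
grip_width: 25.2
```

```bash
python3 - <<'E'
from h import *
inc((580,226.5,68,-4))
a=imaging.capture('side'); t=imaging.capture('top')
cv2.imwrite('pics/k.png',np.hstack([cv2.resize(a[180:310,90:220],(400,400),interpolation=2),cv2.resize(t[90:240,215:365],(400,400),interpolation=2)]))
E
```

```text
t 31.2 at [579.9 225.4 169.3] yaw -3.1 w 25.2 F [ 0.9 -0.2 -0.8]
[np.float64(-0.0), np.float64(-1.1), np.float64(101.3), np.float64(0.9)]
```

View pics/k.png

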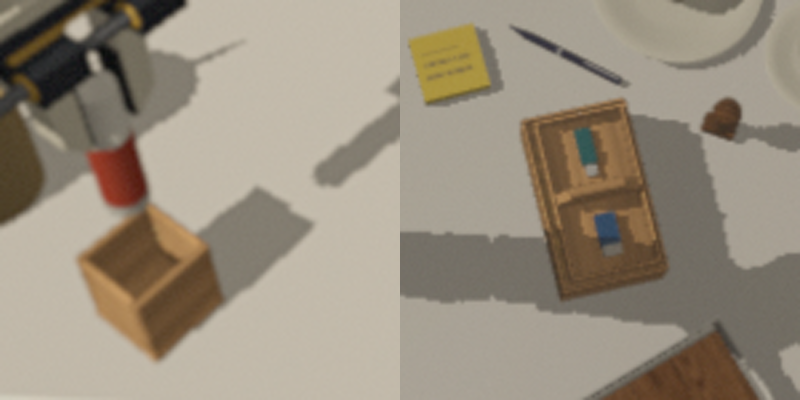

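```bash
python3 - <<'E'
from h import *
k=400/130
for dx in(-8,0,8):
    P=[[579.9+dx+13*np.cos(t),225.4+13*np.sin(t),107.1] for t in np.linspace(0,6.28,60)]
    q=(proj('side',P)-[90,180]+.5)*k-.5; print(dx,'u',q[:,0].min().round(),q[:,0].max().round(),'v',q[:,1].min().round(),q[:,1].max().round())
E
```

```text
-8 u 113.0 161.0 v 187.0 224.0
0 u 103.0 151.0 v 181.0 218.0
8 u 93.0 141.0 v 175.0 211.0
```

Request:
arm_command(
  increments=[1,0,-1,30,1,1,0,-1,55,1,1,0,-1,75,1,1,0,-1,90,1,1,0,-1,97,1,1,0,-1,100,1,1,0,-1,101.5,1,1,0,-1,101.5,1],
)

```text
time: 32.28
tool_pos: [580.4, 227.2, 68.7]
tcp_rot: [-3.141, -0.001, -0.072]
contact_force: [-0.1, 0.8, -0.4]
grip_width: 25.4
```

Request:
arm_command(
  increments=[1,0,0,1.5,0,1,0,0,1.5,0,0.5,0,0,1.5,0,0.5,0,0,1.5,0,0.5,0,0,1.5,0,0.5,0,0,-15,0,0.5,0,0,-50,0,0.5,0,0,-100,0,0.5,0,0,-130,0,0.5,-120,0,-130,0,0.5,-120,0,-130,0,0.5,-120,0,-130,0],
)

```text
time: 33.78
tool_pos: [456.5, 235.8, 199.3]
tcp_rot: [3.141, 0.002, -0.07]
contact_force: [1.1, -0.0, 0.8]
grip_width: 46.0
```

```bash
python3 - <<'E'
from h import *
a=imaging.capture('side'); s=cv2.resize
L=np.vstack([s(a[220:310,95:215],(400,300),interpolation=2),s(a[215:305,245:365],(400,300),interpolation=2)])
cv2.imwrite('pics/l.png',np.hstack([L,s(a[80:230,195:295],(400,600),interpolation=2)]))
k=4
P=[];c,sn=np.cos(np.radians(11.9)),np.sin(np.radians(11.9))
for l in rect(176,98,72): P.append([599.5+c*l[0]-sn*l[1],-213+sn*l[0]+c*l[1],l[2]])
print('tray rim pred',((proj('side',P)-[195,80]+.5)*4-.5+[400,0]).round(0).tolist())
print(sensors.get_obs()['time'])
E
```

```text
tray rim pred [[483.0, 230.0], [544.0, 151.0], [796.0, 206.0], [753.0, 294.0]]
33.825
```

View pics/l.png

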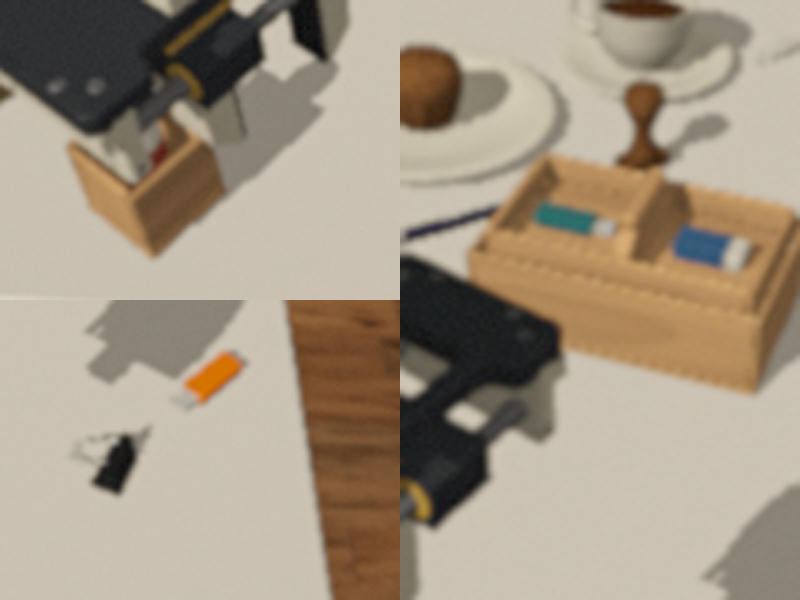

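Request:
arm_command(
  increments=[0.5,-40,180,0,0,0.5,-40,180,0,0,0.5,-40,180,0,0,0.5,-40,180,0,0,0.5,-40,180,0,0],
)

```text
time: 34.45
tool_pos: [409.2, 58.8, 199.0]
tcp_rot: [-3.141, -0.002, -0.074]
contact_force: [0.7, 0.6, -0.2]
grip_width: 45.8
```

```bash
python3 - <<'E'
from h import *
for n in('side','top'):
    im=imaging.capture(n); hsv=cv2.cvtColor(im,cv2.COLOR_BGR2HSV)
    p={z:proj(n,[[580.4,227.2,z]])[0].round(1) for z in(5,50,95)}; print(n,p)
    u,v=p[95].astype(int); w,x=(24,(u-16,v-12)) 
    S=hsv[v-14:v+26,u-18:u+18]
    for r in S[::2]: print(' '.join('R' if (a[0]<6 or a[0]>172) and a[1]>120 else 'b' if a[1]>75 else '.' if a[2]>140 else 'g' for a in r))
print(sensors.get_obs()['contact_force'])
E
```

```text
side {5: array([141.5, 278.1]), 50: array([136.7, 264.3]), 95: array([131.5, 249.2])}
g g g g g g . . . . . . . . . . . . . . . . . . . . . . . . . . . . . .
g g . . . . . . . . . . . . . . . . . . . . . . . . . . . . . . . . . .
. . . . . . . . . . . . . . . . . . . . . . . . . . . . . . . . . . . .
. . . . . . . . . . . . . . . . . . . . . . . . . . . . . . . . . . . .
. . . . . . . . . . . . . . . . . . . . . . . . . . . . . . . . . . . .
. . . . . . . . . . . . . . . . . . . . . . . . . . . . . . . . . . . .
. . . . . . . . . . . . . . . . . . . . . . . . . . b b . . . . . . . .
. . . . . . . . . . . . . . . . . . . . . . . . . . . b b b . . . . . .
. . . . . . . . . . . . . . . . . . . . . . . . . g g b b b b b b . . .
. . . . . . . . . . . . . . . . . . . . . . . . g g g g b b b b b b b b
. . . . . . . . . . . . . . . . . . . . . . . g g g g g g b b b b b b b
. . . . . . . . . . b b b . . . . . . . . . . . g g g g g b b b b b b b
. . . . . . . b b b b b b b . . . . . . . . . . g g g g g g b b b b b b
. . . . . b b b b b b b b b g . . . . . . . . . . g g g g g b b b b b b
. . b 
[... 1285 characters left out ...]
R b b b b b b b b
g g . . . . . . . . . . b b b b b b b b b b b b R R R b R b b b b b b b
g g g . . . . . . . . . b b b b b b b b b b b b b b b b b b b b b b b b
g g g g . . . . . . . . . b b b b b b b b b b b b b b b b b b b b b b b
g g g g . . . . . . . . . . g g b b b b g g b b b b b b b b b b b b b b
g g g g g g g . . . . . . . . . g g g g g g g g g g g g g g b b b b b g
g g g g g g g g . . . . . . . g g g g g g g g g g g g g g g g g g g g g
g g g g g g g g g . . . . . g g g g g g g g g g g g g g g g g g g g g g
g g g g g g g g g g . . . . g g g g g g g g g g g g g g g g g g g g g g
g g g g g g g g g g g . . g g g g g g g g g g g g g g g g g g g g g g g
[0.11229571 0.14158794 1.09620532]
```

```bash
python3 -c "
from plant import ticket; print(ticket.close_job())"
```

```text
the job is handed in; nothing more can be done
None
```

The job is done and handed in at about 34.5 s, well inside the 112 s limit; it reported no verdict. I placed things in the order asked:
1. The stapler went flat on the box floor.
2. The tray went home on its ledges above it.
3. The eraser and the teal memory stick went one into each tray compartment.
4. The glue stick went into the square cup.

**What the last checks showed:**
- **Tray:** the rim matched the position predicted for fully home within about one pixel, and it looked level.
- **Eraser and memory stick:** both lie flat in their own compartments.
- **Glue stick:** the cap sits within about 1 px in the top view of where an upright stick should be. I checked this by pixel colour, because the arm hid the cup in the last picture I could view.
- **Left alone:** the rubber stamp, binder clip and orange look-alike appear where they were, judged by eye rather than measured.
- **Robot:** the gripper is clear of everything, and the largest force shown at the end of any move was about 7 N.

The stapler was last seen flat on the floor just before the tray covered it. The two cameras disagreed by 2 to 5 mm on some positions, so I used values in between, and no check failed.

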